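# Empty the used-tube bin with a hex key

## Task

Empty the drop-bottom bin of used tubes into the tray under it. The hex key now stands with its long end in the bin's stiff quarter-turn latch, which gives too little leverage: pull it out, flip it over (you can lay it across the white carton to take it anew), seat its short end fully down in the latch socket while the latch is still shut, then swing the long arm a quarter turn anticlockwise as seen from above, so that the floor drops and both tubes fall into the tray. Leave the key seated in the open latch and let go of it, and do not disturb the red-capped bottle behind the bin or the beaker.

Things in the scene. Friction and masses are not known exactly. Their poses are not given: they have to be found in the camera images.
- hex_key: L-shaped steel hex key, 12 mm across flats, orange sleeve on the long arm, 0.21 kg. Origin at the bend, where the two arms' axes cross. Long arm: 150 mm along its own -z; short arm: 46 mm along its +x; two flats face +-y. Balance point 62 mm along the long arm. Starts upright, long end 18 mm deep in the latch socket, short arm level at the top; it lifts straight out.
- sleeve (a point): middle of the orange sleeve, which is 18 x 18 mm square in section and covers the long arm from 45 to 120 mm from the bend; axes as the key's
- short_tip (a point): centre of the end face of the key's short arm (key frame: 46, 0, 0 mm); the last 21 mm of either arm is a little stouter to the touch than it looks, 16 to 18 mm across
- socket_bottom (a point): centre of the floor of the latch's hex socket; the latch axis is vertical through it. The socket opens upward, 13 mm across flats, 18 mm deep, chamfered mouth 169 mm above the bench, in a round head 33 mm across that stands 9 mm above the bin's rim. With the short end seated the long arm lies about level, its axis 46 mm above this point.
- latch (a joint): quarter-turn latch: 0 shut, positive anticlockwise from above, stop at 1.75 rad. Stays where left. Stiff: 1.4 N m, such as 14 N at 100 mm. Lets go of the floor at about 1.2 rad. While shut, its socket takes the short end with the long arm pointing (from above) as the short arm points at the start, i.e. 1.45 rad anticlockwise from the bin's +x, or any 60 degree step from it; play about 4 degrees.
- flap (a joint): the bin's hinged floor: 0 = shut, 0.98 rad = hanging fully open. It falls open by its own weight when the latch releases it.
- tube_bin: open-topped sheet-steel bin on four dark legs, fixed. Origin on the bench under its centre; body 94 (x) by 156 mm (y), over the legs 112 x 176 mm, rim 160 mm and floor 112 mm above the bench. Its front, with the dark latch housing, is its -x side: the latch axis stands at (-70, 0) mm. The floor is hinged along the back (+x).
- tray: white open tray, 160 (x) x 136 (y) x 30 mm, 3 mm walls, loose on the bench under the bin and sticking out in front of it; origin at the centre of its underside, axes like the bin's
- tube_a: used white centrifuge tube with a cap, 119 mm long (y), 34 mm across, lying in the bin; origin at the middle of its underside
- tube_b: the second used tube, the same as tube_a, lying beside it the other way round
- carton: closed white carton, 60 (x) x 90 (y) x 45 mm high, 0.35 kg, loose on the bench between the robot and the bin; origin at the centre of its underside. The key can lie across its 60 mm width with the sleeve on the top and the short arm hanging down over the edge, clear of the bench.
- white_bottle: white reagent bottle with a red cap, 55 mm across, 111 mm high, behind the bin; origin under its centre; leave it alone
- beaker: empty glass beaker, 54 mm across, 70 mm high, to the right of the bin; origin under its centre; leave it alone

How it is judged:
By the outcome, as a careful person would: the job done as asked, in the order asked, and still so for the second after the job is handed in, with the robot touching nothing.
It also fails if it takes over 67 s, if anything falls off the work surface, if the arm or the gripper's body presses on something with over 40 N, if the wrist force passes 120 N, or if a joint passes its speed limit or range.

## Robot

A 6-joint arm with a two-finger parallel gripper is mounted at the origin on a cart in front of the work surface, level with it; the furniture and walls round the work are solid. World frame = base frame: x ahead of the robot, y to its left, z up, the work surface at z = 0. Lengths are in m, angles in rad, forces in N, time in s.
With the tool pointing down it reaches from about 0.325 to 0.775 m from the base axis. Payload 5.5 kg.
Tool frame: the origin (TCP) lies between the finger pads; the fingertips stand 8 mm ahead of it and the grasp point (between the pads) lies 11 mm behind it (tcp_to_tips is the distance from the TCP to the fingertips, in m); z points along the fingers, y is the line along which they close (so a half turn about z gives the same grasp; the last joint's range is limited). The gripper opens to 88 mm and grips with 3 to 60 N. Pads are 20 mm wide; open, the fingers measure 115 mm over their backs; the gripper's body (75 mm by 178 mm) begins 61 mm behind the grasp point.
Start: joints at [1.128, 0.091, 1.231, -0, 1.82, -0.057], TCP at [0.226, 0.556, 0.231] pointing down, gripper open.
Joint ranges: [-2.87, 2.87], [-0.86, 2.18], [0.17, 2.46], [-1.51, 4.65], [0.06, 2.69], [-2.65, 2.65]. Speed limits (rad/s): [2.57, 2.57, 3.01, 3.14, 3.14, 3.14].

## Interface

Orientations are given as a unit quaternion [w, x, y, z].
In Python, from bench import * gives the robot as it stands. Calls block until the motion is done:
- move_to(position, orientation): joint-space move of the TCP to a pose.
- move_l(position, speed=0.15, orientation=None): straight line of the TCP; orientation=None keeps the orientation; speed is the mean speed in m/s.
- movej(angles): joint-space move.
- gripper_open() and close(): open the fingers fully, or close them until they stop; the grip force is fixed at half the most.
- hold(seconds).
- inverse_kinematics(position, orientation): joint angles nearest the present ones, or None.
- state(): the state.
- get_image(name): name is "scene" or "top" or "wrist"; returns a dict with "frame" (420x560x3 uint8, blue, green, red), "depth" (420x560 float32, m along the optical axis (not along the pixel's ray), 0 where there is no reading), "camera_matrix" (3x3 intrinsics, pixels), "k1" (the pictures are not rectified: a ray, as slopes to the right and down, at radius r is drawn at 1 + k1 r^2 times it, then the intrinsics apply), "view" (4x4, takes a point from world to camera coordinates). Camera axes: x right, y up, looking along -z (the intrinsics and any distortion apply to the point x, -y, -z); pixel columns grow to the right and rows downward; lengths in m; the calibration is good to about 2 mm. A picture is of the moment at which its call begins.
A pose or a line that the arm cannot do raises IKError and nothing moves.
- job_done(): hands the job in; it is judged then, once.
The state is a dict: "time": time; "joint_pos": joint angles; "dq": joint speeds; "joint_torque": joint torques, N m; "ee_pos": TCP position; "ee_rot": TCP orientation; "ft_force": force on the tool from outside, world axes, zero at the start; "moment": the same for the moment, N m; "finger_gap": finger opening in m; "finger_force": force on a finger pad.
Only numpy, scipy, OpenCV 4.12 (cv2) and the standard library are available. Lean on these libraries where they do the work, as an engineer would, in place of code of your own. Each camera call takes 0.05 s, during which the arm holds its last target. There are 200 camera calls.

## Working session

There is one attempt and no reset: what is moved stays moved. The work goes in short steps, each a Python script; the robot and the scene stay as the last script left them, time stands still between calls to the robot, and variables do not carry over. Pictures are saved under pics/ and viewed, at most 10 in all, crops included, and the job is handed in when it is done.

```bash
mkdir -p pics; ls
cat > h.py <<'E'
from bench import *
import numpy as np, cv2
from scipy.spatial.transform import Rotation as R
def cloud(im):
    K=im["camera_matrix"];k1=im["k1"];d=im["depth"]
    h,w=d.shape
    u,v=np.meshgrid(np.arange(w),np.arange(h))
    D=np.array([k1,0,0,0,0.])
    p=cv2.undistortPoints(np.stack([u,v],-1).reshape(-1,1,2).astype(float),np.array(K,float),D).reshape(h,w,2)
    c=np.stack([p[...,0]*d,-p[...,1]*d,-d,np.ones_like(d)],-1)
    W=c@np.linalg.inv(np.array(im["view"])).T
    P=W[...,:3]; P[d<=0]=np.nan
    return P
def ray(im,u,v,z):
    "pixel -> point on the plane at height z"
    p=cv2.undistortPoints(np.array([[[u,v]]],float),np.array(im["camera_matrix"],float),np.array([im["k1"],0,0,0,0.])).ravel()
    T=np.linalg.inv(np.array(im["view"])); d=T[:3,:3]@[p[0],-p[1],-1]; o=T[:3,3]
    return o+d*(z-o[2])/d[2]
def proj(im,P):
    c=np.array(im["view"])@np.append(P,1); x,y=c[0]/-c[2],-c[1]/-c[2]; s=1+im["k1"]*(x*x+y*y)
    K=np.array(im["camera_matrix"]); return K[0,0]*x*s+K[0,2],K[1,1]*y*s+K[1,2]
def q(M): 
    x,y,z,w=R.from_matrix(M).as_quat(); return [w,x,y,z]
def S():
    s=state(); print("t%.2f"%s["time"],"p",np.round(s["ee_pos"],4),"F",np.round(s["ft_force"],1),"M",np.round(s["moment"],2),"gap %.4f"%s["finger_gap"],"ff",np.round(s["finger_force"],1)); return s
E
python3 - <<'E'
from h import *
import pickle
S(); print(state()["ee_rot"])
a=get_image("scene");b=get_image("top");pickle.dump((a,b),open("i0.pkl","wb"))
cv2.imwrite("pics/s0.png",a["frame"]);cv2.imwrite("pics/t0.png",b["frame"])
for i in(a,b): print(i["camera_matrix"],i["k1"],np.linalg.inv(i["view"]).round(3), (i["depth"]>0).mean())
E
```

```text
pics
t0.00 p [0.2257 0.5557 0.2295] F [-0.   0.1 -0.5] M [ 0.01  0.   -0.01] gap 0.0877 ff 0.0
[-2.42010562e-04  1.91698298e-01  9.81453441e-01 -9.20425194e-04]
[[439.28193364   0.         275.32512627]
 [  0.         439.28193364 209.93139859]
 [  0.           0.           1.        ]] -0.125012313399233 [[ 0.486  0.687 -0.54   0.019]
 [-0.874  0.377 -0.306 -0.646]
 [-0.006  0.621  0.784  0.943]
 [ 0.     0.     0.     1.   ]] 0.9960926870748299
[[491.78865062   0.         275.37349652]
 [  0.         491.78865062 212.57557438]
 [  0.           0.           1.        ]] -0.09095126589595613 [[ 0.023  0.991 -0.134  0.413]
 [-0.999  0.027  0.031 -0.328]
 [ 0.034  0.133  0.991  1.231]
 [ 0.     0.     0.     1.   ]] 0.9959778911564626
```

View pics/s0.png

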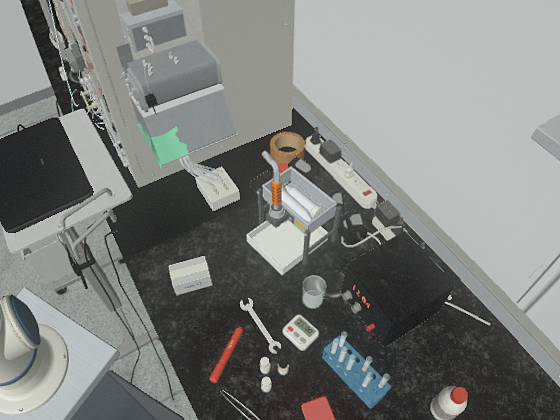

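View pics/t0.png

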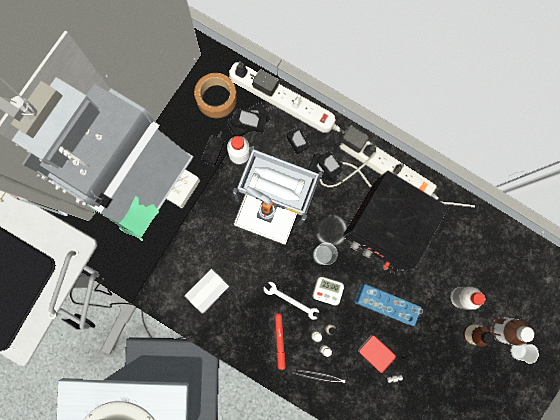

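The two views show the bin at about (277,185) in the top view, the key at (266,208), the carton at (207,291), the bottle at (238,148) and the beaker at (325,253).

Run:
```python
from h import *
import pickle
a,b=pickle.load(open("i0.pkl","rb"))
for n,im in(("scene",a),("top",b)):
    P=cloud(im); hsv=cv2.cvtColor(im["frame"],cv2.COLOR_BGR2HSV); 
    H,s,v=cv2.split(hsv)
    near=(np.hypot(P[...,0]-0.65,P[...,1]+0.3)<0.3)
    o=(H>5)&(H<20)&(s>150)&(v>120)&near&(P[...,2]>0.17)
    print(n,"orange",o.sum(),np.nanmedian(P[o],0).round(4),np.nanmin(P[o],0).round(3),np.nanmax(P[o],0).round(3))
    # carton top, bench
    def comp(zlo,zhi,c,r,lab):
        m=(P[...,2]>zlo)&(P[...,2]<zhi)&(np.hypot(P[...,0]-c[0],P[...,1]-c[1])<r)
        Q=P[m]; (x,y),(w,h),an=cv2.minAreaRect(Q[:,:2].astype(np.float32))
        print(n,lab,m.sum(),"c",round(x,4),round(y,4),"wh",round(w,4),round(h,4),"an",round(an,1),"z",np.median(Q[:,2]).round(4))
    if n=="top":
        c=ray(b,207,291,.045);print(c); comp(.035,.055,c,.1,"carton")
        c=ray(b,278,180,.16);print(c); comp(.153,.167,c,.12,"rim")
        c=ray(b,238,148,.1);print(c);comp(.06,.13,c,.06,"bottle")
        c=ray(b,325,253,.06);print(c);comp(.03,.09,c,.05,"beaker")
    else:
        c=ray(a,190,268,.045);print(c);comp(.035,.055,c,.1,"carton")
        c=ray(a,300,195,.16);print(c);comp(.153,.167,c,.12,"rim")
    g=P[(np.hypot(P[...,0]-0.65,P[...,1]+0.25)<0.12)&(P[...,2]>0.185)]
    print("key pts >.185",len(g)); 
    for z0 in np.arange(.185,.34,.015):
        k=g[(g[:,2]>=z0)&(g[:,2]<z0+.015)]
        if len(k): print(z0.round(3),len(k),k.mean(0).round(4),k.min(0).round(3),k.max(0).round(3))
x=cv2.resize(a["frame"][130:290,220:370],None,fx=3.6,fy=3.6,interpolation=cv2.INTER_CUBIC)
y=cv2.resize(b["frame"][130:255,205:345],None,fx=3.8,fy=4,interpolation=cv2.INTER_CUBIC)
cv2.imwrite("pics/crop1.png",cv2.resize(np.hstack([cv2.resize(x,(400,430)),cv2.resize(y,(400,430))]),(800,430)))
```

```text
scene orange 155 [ 0.5549 -0.3441  0.2268] [ 0.55  -0.352  0.185] [ 0.565 -0.333  0.257]
[ 0.38587366 -0.2033982   0.045     ]
scene carton 905 c 0.3789 -0.2039 wh 0.0636 0.0902 an 47.9 z 0.045
[ 0.62510509 -0.36959782  0.16      ]
scene rim 536 c 0.611 -0.3585 wh 0.1596 0.1368 an 70.2 z 0.1597
key pts >.185 943
0.23 4 [ 0.6217 -0.1638  0.244 ] [ 0.592 -0.181  0.244] [ 0.656 -0.147  0.244]
0.245 233 [ 0.6244 -0.1621  0.2526] [ 0.589 -0.186  0.245] [ 0.658 -0.141  0.26 ]
0.26 218 [ 0.6334 -0.1546  0.2673] [ 0.601 -0.177  0.26 ] [ 0.665 -0.135  0.275]
0.275 190 [ 0.6441 -0.1472  0.2822] [ 0.611 -0.166  0.275] [ 0.67  -0.132  0.29 ]
0.29 185 [ 0.6343 -0.1842  0.2985] [ 0.562 -0.337  0.29 ] [ 0.677 -0.13   0.305]
0.305 112 [ 0.6212 -0.225   0.3084] [ 0.562 -0.336  0.305] [ 0.681 -0.13   0.319]
0.32 1 [ 0.6729 -0.1329  0.321 ] [ 0.673 -0.133  0.321] [ 0.673 -0.133  0.321]
top orange 61 [ 0.5576 -0.3405  0.2498] [ 0.554 -0.352  0.184] [ 0.568 -0.332  0.259]
[ 0.38081502 -0.20660509  0.045     ]
top carton 972 c 0.3809 -0.2043 wh 0.0602 0.0914 an 48.0 z 0.0448
[ 0.63131905 -0.36584677  0.16
[... 162 characters left out ...]
.4 z 0.0898
[ 0.47747756 -0.48566442  0.06      ]
top beaker 161 c 0.4764 -0.4875 wh 0.0523 0.0514 an 47.0 z 0.0668
key pts >.185 1119
0.23 6 [ 0.6276 -0.1655  0.2446] [ 0.604 -0.181  0.244] [ 0.651 -0.153  0.245]
0.245 246 [ 0.6272 -0.1646  0.2528] [ 0.564 -0.335  0.245] [ 0.667 -0.141  0.26 ]
0.26 265 [ 0.6365 -0.1548  0.2673] [ 0.604 -0.175  0.26 ] [ 0.668 -0.135  0.275]
0.275 210 [ 0.6467 -0.1474  0.2821] [ 0.613 -0.165  0.275] [ 0.674 -0.133  0.29 ]
0.29 206 [ 0.6373 -0.1813  0.2986] [ 0.564 -0.338  0.29 ] [ 0.678 -0.13   0.305]
0.305 183 [ 0.6237 -0.2272  0.3091] [ 0.566 -0.338  0.305] [ 0.683 -0.13   0.32 ]
0.32 3 [ 0.6804 -0.135   0.3211] [ 0.675 -0.137  0.32 ] [ 0.684 -0.134  0.322]
```

View pics/crop1.png

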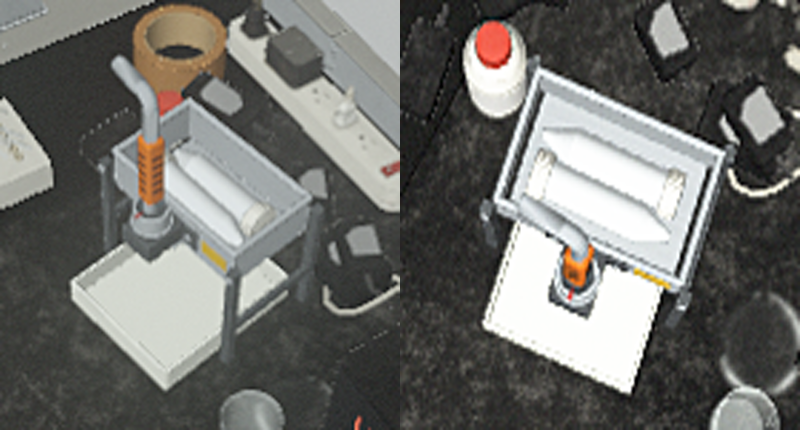

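The crops show the key upright in the latch, its short arm pointing left and slightly away from the robot. The two tubes lie in the bin.

I plan to take the sleeve with the tool pointing along the short arm, so a 90° pitch flips the key in the hand. Next I refine the axes and check reach.

```bash
cat >> h.py <<'E'
def toolR(d,yd):
    d=np.array(d,float)/np.linalg.norm(d); y=np.array(yd,float); y-=d*(y@d); y/=np.linalg.norm(y)
    return np.stack([np.cross(y,d),y,d],1)
def az(a): return np.array([np.cos(a),np.sin(a),0.])
Z=np.array([0,0,1.])
def keyR(h_short,long_dir):  # key axes from short arm dir (x) and long arm dir (-z)
    x=np.array(h_short);z=-np.array(long_dir); return np.stack([x,np.cross(z,x),z],1)
E
python3 - <<'E'
from h import *
import pickle
a,b=pickle.load(open("i0.pkl","rb"))
for n,im in(("scene",a),("top",b)):
    P=cloud(im).reshape(-1,3)
    L0=np.array([.565,-.342])
    k=P[(P[:,2]>.292)&(P[:,2]<.32)&(np.hypot(P[:,0]-.575,P[:,1]+.32)<.06)]
    vx=cv2.fitLine(k[:,:2].astype(np.float32),cv2.DIST_HUBER,0,.001,.001).ravel()
    print(n,"short",len(k),k.mean(0).round(4),"max z",k[:,2].max().round(4),"az",np.degrees(np.arctan2(vx[1],vx[0])).round(1),vx.round(4)); 
    e=k[:,:2]@vx[:2]; print(" ends",k[e.argmin()].round(4),k[e.argmax()].round(4))
    s=P[(P[:,2]>.19)&(P[:,2]<.29)&(np.hypot(*(P[:,:2]-L0).T)<.03)]; print(" sleeve",len(s),s.mean(0).round(4),s.min(0).round(4),s.max(0).round(4))
    hd=P[(P[:,2]>.1655)&(P[:,2]<.173)&(np.hypot(*(P[:,:2]-L0).T)<.03)]
    print(" head",len(hd),hd.mean(0).round(4),cv2.minEnclosingCircle(hd[:,:2].astype(np.float32)))
    r=P[(P[:,2]>.155)&(P[:,2]<.165)&(np.hypot(P[:,0]-.631,P[:,1]+.366)<.12)]
    ang=np.radians(-19.7); bx=az(ang)[:2]; r=r[((r[:,:2]-[.631,-.366])@bx)>-.055]
    R2=cv2.minAreaRect(r[:,:2].astype(np.float32)); print(" rim",R2, "latch est",(np.array(R2[0])-.07*az(np.radians(R2[2]-90))[:2]).round(4))
L=np.array([.563,-.342]);h0=np.radians(63.4)
h=az(h0);ky=np.cross(Z,h)
for al in(0,15,30,45):
  for s in(1,-1):
    A=np.radians(al); d=h*np.cos(A)-Z*np.sin(A)
    g=np.append(L,.301-.07); M=toolR(d,s*ky)
    out=[]
    for back in(.12,0): 
        j=inverse_kinematics(g+d*(.011-back),q(M)); out.append(None if j is None else np.round(j,2))
    print(al,s,out)
    for dirn in(243.4,183.4,123.4):
        ld=az(np.radians(dirn)); d2=-Z*np.cos(A)+ld*np.sin(A); y2=s*np.cross(Z,-ld); g2=np.append(L,.197+.05)+.07*ld
        j=inverse_kinematics(g2+d2*.011,q(toolR(d2,y2))); print("   ",dirn,None if j is None else np.round(j,2))
E
```

```text
scene short 150 [ 0.5684 -0.3246  0.3031] max z 0.3097 az 65.3 [ 0.418   0.9084  0.5695 -0.3216]
 ends [ 0.5592 -0.3474  0.2941] [ 0.5866 -0.3038  0.3042]
 sleeve 290 [ 0.5575 -0.3443  0.2399] [ 0.5496 -0.3525  0.19  ] [ 0.568  -0.3317  0.29  ]
 head 96 [ 0.5581 -0.3436  0.1692] ((0.561686635017395, -0.3413614332675934), 0.017015211284160614)
 rim ((0.6287283897399902, -0.36482420563697815), (0.15967190265655518, 0.0990695059299469), 70.3409423828125) latch est [ 0.5628 -0.3413]
top short 177 [ 0.5731 -0.3233  0.3046] max z 0.3114 az 63.5 [ 0.4455  0.8953  0.5731 -0.3233]
 ends [ 0.5624 -0.3466  0.2934] [ 0.5822 -0.3     0.3066]
 sleeve 90 [ 0.559  -0.3416  0.2427] [ 0.5538 -0.3521  0.1904] [ 0.5694 -0.3315  0.2899]
 head 82 [ 0.5587 -0.3424  0.1687] ((0.5671001672744751, -0.3462333679199219), 0.02124597877264023)
 rim ((0.6304582357406616, -0.36559778451919556), (0.1587979942560196, 0.09753626585006714), 70.65678405761719) latch est [ 0.5644 -0.3424]
0 1 [None, None]
    243.4 None
    183.4 [-0.67  0.1   1.21 -0.    1.83 -2.3 ]
    123.4 [-0.55  0.08  1.23 -0.    1.83 -1.14]
0 -1 [
[... 691 characters left out ...]
0.36  2.24 -2.31]
    123.4 [-0.65  0.51  0.81  0.23  2.32 -1.11]
30 -1 [array([-1.1 ,  0.65,  0.75,  1.05,  2.21, -0.18]), array([-0.99,  0.5 ,  1.06,  0.99,  2.03, -0.27])]
    243.4 [-0.45  0.24  1.13 -0.53  1.75 -0.09]
    183.4 [-0.52  0.48  0.83 -0.36  2.24  0.83]
    123.4 [-0.65  0.51  0.81  0.23  2.32  2.03]
45 1 [None, None]
    243.4 None
    183.4 [-0.47  0.67  0.67 -0.58  2.42 -2.42]
    123.4 [-0.67  0.71  0.61  0.4   2.54 -1.01]
45 -1 [array([-1.03,  0.54,  0.73,  0.82,  2.18, -0.18]), array([-0.92,  0.41,  1.04,  0.76,  1.97, -0.26])]
    243.4 [-0.35  0.27  1.19 -0.79  1.73  0.  ]
    183.4 [-0.47  0.67  0.67 -0.58  2.42  0.72]
    123.4 [-0.67  0.71  0.61  0.4   2.54  2.13]
```

Both views put the latch axis at about (0.563, -0.342), bin yaw about -19.5°, and the short arm at about 63.6°. These agree with the given sizes. Approaching 15° below level works, so I'll move to the pre-grasp pose.

```bash
cat >> h.py <<'E'
L=np.array([.563,-.3418]); H0=np.radians(63.6); AL=np.radians(15); ZB=.301; GD=.070
h=az(H0); ky=np.cross(Z,h); d1=h*np.cos(AL)-Z*np.sin(AL); M1=toolR(d1,-ky)
E
python3 - <<'E'
from h import *
import pickle
a,b=pickle.load(open("i0.pkl","rb"))
P=np.vstack([cloud(b).reshape(-1,3),cloud(a).reshape(-1,3)])
m=(P[:,0]>.2)&(P[:,0]<.62)&(P[:,1]<-.4)&(P[:,1]>-1); print("max z right region",np.nanpercentile(P[m,2],[99,100]))
m=(np.hypot(P[:,0],P[:,1])<.55)&(P[:,0]>.1)&(abs(P[:,1])<.5); print("max z near",np.nanpercentile(P[m,2],[99,99.9]))
dn=np.array(state()["ee_rot"])
j=inverse_kinematics([.15,.37,.42],dn); print(np.round(j,2))
movej(j); j=np.array(j); j[0]=-1.1; movej(j); S()
g=np.append(L,ZB-GD)
jp=inverse_kinematics(g+d1*(.011-.12),q(M1)); print(np.round(jp,2))
movej(jp); S()
w=get_image("wrist"); cv2.imwrite("pics/w1.png",w["frame"]); pickle.dump(w,open("w1.pkl","wb"))
print(proj(w,g),proj(w,np.append(L,.301)),proj(w,np.append(L,.301)+.046*h))
E
```

```text
max z right region [0.20623881 0.64014425]
max z near [0.33700904 0.40736703]
[ 1.1  -0.3   1.25 -0.    2.2  -0.08]
t3.69 p [ 0.2112 -0.3388  0.42  ] F [-0.1  0.2 -0. ] M [-0.06  0.12  0.03] gap 0.0878 ff 0.0
[-1.14  0.76  0.78  1.26  2.24 -0.17]
t5.04 p [ 0.5163 -0.4358  0.261 ] F [0.  0.3 0.3] M [-0.43  0.26 -0.02] gap 0.0878 ff 0.0
(np.float64(280.82657532198647), np.float64(212.82872882238877)) (np.float64(281.02949055697405), np.float64(130.9305384082037)) (np.float64(281.1347599301685), np.float64(115.14036854949482))
```

View pics/w1.png

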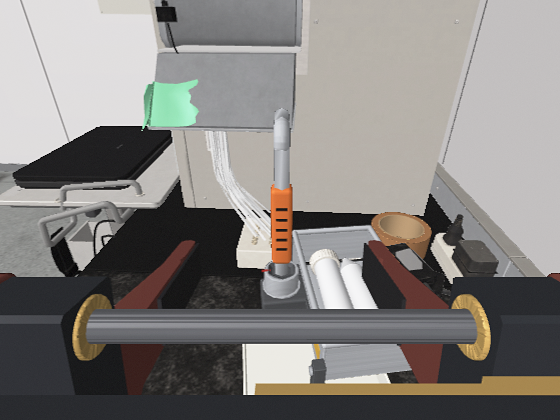

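The key stands centred at column 281 between the fingers: sleeve at rows 186–262, latch head at (282,282). I'll check the depth here, then grasp and lift.

Run:
```python
from h import *
import pickle
w=pickle.load(open("w1.pkl","rb"));P=cloud(w)
s=P[190:260,276:288].reshape(-1,3); r=s-np.append(L,0)
print("sleeve face along h (expect -9)",np.nanmedian(r@h).round(4),"along ky",np.nanmean((P[190:260,270:295].reshape(-1,3)-np.append(L,0))@ky).round(4))
print("short",(P[112:130,278:286].reshape(-1,3)-np.append(L,0))[:,2].max())
f=P.reshape(-1,3);f=f[(abs(f[:,2]-.169)<.003)&(np.hypot(*(f[:,:2]-L).T)<.03)]
print("head",len(f),cv2.minEnclosingCircle(f[:,:2].astype(np.float32)))
g=np.append(L,ZB-GD)
move_l(g+d1*.011,.12); S()
close(); S()
```

```text
sleeve face along h (expect -9) -0.0081 along ky -0.0014
short nan
head 526 ((0.5626830458641052, -0.34173184633255005), 0.01746223494410515)
t6.24 p [ 0.5675 -0.3329  0.2285] F [0.4 0.1 0. ] M [-0.43  0.22 -0.03] gap 0.0879 ff 0.0
t7.32 p [ 0.5677 -0.3323  0.2281] F [-0.2 -0.  -0.2] M [-0.39  0.21  0.01] gap 0.0175 ff 30.0
```

The grip is solid: gap 17.5 mm, no side load. The wrist view puts the head centre at (0.5627, -0.3417). Next I lift, flip and check.

```bash
cat >> h.py <<'E'
L=np.array([.5628,-.3418]); D2=H0+np.radians(120)
def pose2(dirn,zb,al=AL,gd=GD,xy=None):
    "TCP pose holding the flipped key: long arm azimuth dirn, bend axis height zb, bend over xy"
    ld=az(dirn); d=-Z*np.cos(al)+ld*np.sin(al); y=-np.cross(Z,-ld)
    g=np.append(L if xy is None else xy,zb)+gd*ld
    return g+d*.011, toolR(d,y)
E
python3 - <<'E'
from h import *
import pickle
p=np.array(state()["ee_pos"])
move_l(p+[0,0,.03],.05); S(); move_l(p+[0,0,.12],.15); S()
t,M=pose2(D2,.197+.07); j=inverse_kinematics(t,q(M)); print(np.round(j,2))
movej(j); S()
w=get_image("wrist"); a=get_image("scene"); b=get_image("top"); pickle.dump((w,a,b),open("i2.pkl","wb"))
cv2.imwrite("pics/w2.png",w["frame"])
cv2.imwrite("pics/s2.png",np.hstack([cv2.resize(i["frame"][r0:r0+140,c0:c0+140],(400,400)) for i,r0,c0 in((a,130,210),(b,130,200))]))
bend=np.append(L,.267)
for n,i in(("w",w),("s",a),("t",b)): print(n,[np.round(proj(i,x),1) for x in(bend,bend-.046*Z,np.append(L,.169))])
E
```

```text
t8.07 p [ 0.5677 -0.3323  0.258 ] F [-0.   0.3 -1.7] M [-0.66  0.43  0.05] gap 0.0174 ff 30.0
t8.82 p [ 0.5677 -0.3323  0.3469] F [-0.1  0.7 -2.2] M [-0.73  0.43  0.03] gap 0.0178 ff 30.0
[-0.58  0.29  0.98 -0.18  2.07  0.85]
t10.16 p [ 0.49   -0.3462  0.255 ] F [ 0.1 -0.5 -2.1] M [ 0.02 -0.07  0.02] gap 0.0174 ff 30.0
w [array([282. , 136.7]), array([282.1, 108.1]), array([282.1,  89.2])]
s [array([276.5, 176.9]), array([276.6, 191.3]), array([276.7, 206.3])]
t [array([267.3, 202.8]), array([266.9, 206.2]), array([266.5, 209.7])]
```

View pics/w2.png

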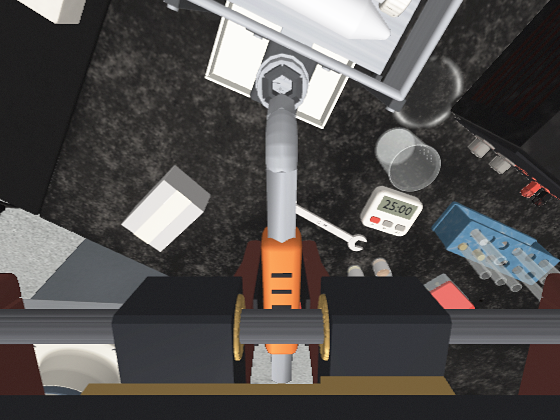

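View pics/s2.png

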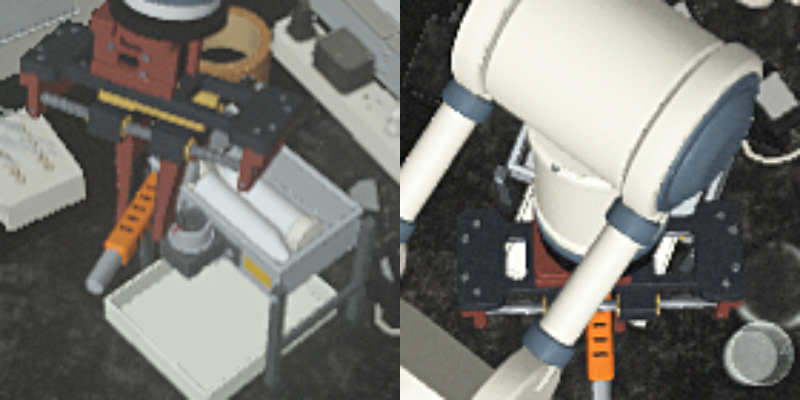

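The key is held flipped, with the long arm toward the robot. The short arm's tip is at about (282,103) and the socket opens right above it at (282,86). I'll check the key's tilt in the hand from depth.

Run:
```python
from h import *
import pickle
w,a,b=pickle.load(open("i2.pkl","rb"));P=cloud(w)
ld=az(D2);lat=np.cross(Z,ld)
for r in list(range(95,240,8))+[240,255,290,345,360,370]:
    k=P[r,279:286]-np.append(L,.267); k=k[~np.isnan(k[:,0])]
    m=np.median(k,0); print(r,"along",(m@ld).round(4),"lat",(m@lat).round(4),"z",m[2].round(4))
f=P.reshape(-1,3);f=f[(abs(f[:,2]-.169)<.003)&(np.hypot(*(f[:,:2]-L).T)<.03)]
print("head",len(f),cv2.minEnclosingCircle(f[:,:2].astype(np.float32)))
# lateral centre of the bare arm / bend from scanline edges, and bright hexagon (socket floor)
gr=cv2.cvtColor(w["frame"],cv2.COLOR_BGR2GRAY)
print(w["frame"][70:112:3,282].tolist()); print(gr[86,255:312].tolist()); print(gr[103,262:304].tolist());print(gr[200,262:304].tolist())
# long end as seen by scene camera
e=np.append(L,.267)+.15*ld; print("scene end pred",np.round(proj(a,e),1),"crop px", (np.array(proj(a,e))-[210,130])*400/140)
```

```text
95 along -0.0068 lat -0.0001 z -0.0436
103 along -0.0072 lat -0.0001 z -0.0236
111 along -0.0066 lat -0.0001 z -0.0122
119 along -0.0049 lat -0.0 z -0.0062
127 along -0.0028 lat -0.0 z -0.0033
135 along -0.0006 lat -0.0002 z -0.0002
143 along 0.002 lat -0.0 z 0.0014
151 along 0.0047 lat -0.0 z 0.0026
159 along 0.0072 lat -0.0 z 0.0041
167 along 0.0105 lat 0.0 z 0.0041
175 along 0.0137 lat 0.0 z 0.0043
183 along 0.017 lat -0.0 z 0.0044
191 along 0.0205 lat 0.0 z 0.0042
199 along 0.0241 lat 0.0 z 0.0044
207 along 0.0274 lat 0.0001 z 0.0048
215 along 0.0314 lat 0.0 z 0.0045
223 along 0.0353 lat 0.0001 z 0.0047
231 along 0.0396 lat 0.0 z 0.0041
239 along 0.0435 lat -0.0001 z 0.0046
240 along 0.0441 lat 0.0001 z 0.0044
255 along 0.0501 lat 0.0002 z 0.0072
290 along 0.0705 lat 0.0002 z 0.0071
345 along 0.109 lat 0.0002 z 0.0076
360 along 0.125 lat 0.0003 z 0.0051
370 along 0.1346 lat 0.0003 z 0.0048
head 1409 ((0.5638813972473145, -0.34177467226982117), 0.016423240303993225)
[[102, 100, 98], [98, 95, 94], [226, 221, 219], [218, 213, 211], [223, 220, 218], [221, 218, 216], [219, 215, 212], 
[... 163 characters left out ...]
 81, 84, 82, 85, 92, 100, 99, 83, 137, 221, 215, 214, 214, 214, 212, 211, 209, 212, 215, 215, 218, 217, 218, 218, 219, 219, 224, 188, 66, 102, 104, 102, 94, 91, 91, 90, 88, 90, 154, 219, 215, 214, 200, 188, 231, 252, 252, 252]
[179, 222, 217, 210, 209, 187, 119, 107, 114, 116, 118, 117, 119, 120, 121, 122, 122, 123, 124, 124, 126, 124, 123, 125, 124, 124, 124, 121, 120, 120, 119, 113, 92, 112, 180, 220, 219, 215, 211, 205, 234, 254]
[48, 47, 46, 43, 73, 116, 134, 140, 147, 153, 160, 167, 173, 179, 186, 191, 198, 206, 211, 210, 208, 208, 203, 199, 199, 199, 198, 197, 194, 193, 193, 194, 195, 185, 137, 30, 37, 32, 28, 33, 38, 45]
scene end pred [242.7 229.7] crop px [ 93.34275043 284.77449214]
```

The key is level in the hand, and tip and socket show the same 1 mm camera bias, so they are aligned. I'll lower under force watch.

```bash
cat > ins.py <<'E'
from h import *
def lower(z0,z1,xy=None,step=.0015,lim=15,dirn=D2):
    f0=None
    for zb in np.arange(z0,z1-1e-6,-step):
        t,M=pose2(dirn,zb,xy=xy); move_l(t,.04,q(M)); f=np.array(state()["ft_force"])
        f0=f if f0 is None else f0
        df=f-f0
        if abs(df).max()>2: print("zb %.4f dF"%zb,df.round(1))
        if abs(df).max()>lim: return zb,df
    return zb,df
E
python3 - <<'E'
from ins import *
t,M=pose2(D2,.220); move_l(t,.1,q(M)); S()
print(lower(.219,.1965)); S()
E
```

```text
t10.93 p [ 0.49   -0.3465  0.2097] F [-0.7  0.  -2.2] M [-0.01  0.02  0.02] gap 0.0179 ff 30.0
zb 0.1965 dF [-2.3  0.2  6.9]
(np.float64(0.19649999999999998), array([-2.25582797,  0.20902948,  6.91273221]))
t14.93 p [ 0.4899 -0.3465  0.1867] F [-2.6  0.8  3.3] M [0.1  0.32 0.04] gap 0.0177 ff 30.0
```

The key bottomed at zb ≈ 0.1965, which is fully seated. I'll regrip further out with the tool vertical, and check the seat before turning.

Run:
```python
from h import *
import pickle
gripper_open(); S()
t,M=pose2(D2,.1965,0,.100); move_l(t,.1,q(M)); S()
w=get_image("wrist"); pickle.dump(w,open("w3.pkl","wb")); cv2.imwrite("pics/w3.png",w["frame"])
P=cloud(w); ld=az(D2); lat=np.cross(Z,ld)
f=P.reshape(-1,3)-np.append(L,.197); f=f[~np.isnan(f[:,0])]
al,la=f@ld,f@lat
for c in(.01,.02,.03,.04,.06,.08,.13,.14):
    k=f[(abs(al-c)<.003)&(abs(la)<.03)&(f[:,2]>-.02)&(f[:,2]<.02)]
    if len(k): print(c,len(k),"lat",np.mean(k@lat).round(4),"top z",np.percentile(k[:,2],90).round(4))
for th in np.arange(0,1.7,.2):
    t,M=pose2(D2+th,.1965,0,.100); j=inverse_kinematics(t,q(M)); print(th.round(1),None if j is None else np.round(j,2))
```

```text
t16.08 p [ 0.4901 -0.3464  0.1859] F [ 0.1  0.  -0.6] M [-0.03 -0.   -0.04] gap 0.0876 ff 0.0
t16.51 p [ 0.4621 -0.3484  0.1864] F [ 0.   0.5 -0. ] M [-0.01  0.19 -0.01] gap 0.0878 ff 0.0
0.01 452 lat -0.0001 top z 0.0046
0.02 433 lat -0.0001 top z 0.005
0.03 414 lat -0.0001 top z 0.0034
0.04 370 lat 0.0001 top z 0.0018
0.06 483 lat 0.0001 top z 0.0014
0.08 399 lat 0.0001 top z -0.0018
0.13 13 lat -0.0 top z -0.0145
0.0 [-0.7   0.03  1.37 -0.    1.74  0.8 ]
0.2 [-0.73  0.07  1.33 -0.    1.74  0.58]
0.4 [-0.74  0.12  1.28 -0.    1.74  0.37]
0.6 [-0.75  0.17  1.23 -0.    1.75  0.16]
0.8 [-0.75  0.22  1.17 -0.    1.75 -0.04]
1.0 [-0.75  0.28  1.1  -0.    1.76 -0.24]
1.2 [-0.74  0.33  1.04 -0.    1.77 -0.43]
1.4 [-0.72  0.38  0.97 -0.    1.79 -0.61]
1.6 [-0.7   0.43  0.91 -0.    1.8  -0.8 ]
```

View pics/w3.png

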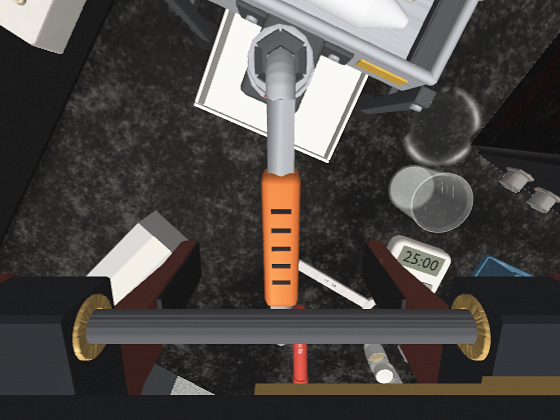

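The key stays seated with the short arm in the socket at (281,60), and it droops about 7° within the socket's play. I'll regrip slightly lower and swing it round.

Run:
```python
from h import *
zb=.190
t,M=pose2(D2,zb,0,.100); move_l(t,.05,q(M)); close(); S()
for th in np.append(np.arange(.08,1.62,.08),1.65):
    t,M=pose2(D2+th,zb,0,.100); move_l(t,.06,q(M)); s=state(); f=np.array(s["ft_force"]); ld=az(D2+th); tg=np.cross(Z,ld)
    print("%.2f tan %.1f rad %.1f z %.1f gap %.4f"%(th,f@tg,f@ld,f[2],s["finger_gap"]))
    if np.linalg.norm(f)>60: print("STOP");break
S()
```

```text
t17.92 p [ 0.463  -0.3481  0.179 ] F [-0.1 -0.3 -1.3] M [-0.01  0.14  0.01] gap 0.0177 ff 30.0
0.08 tan -2.6 rad 0.2 z 1.5 gap 0.0179
0.16 tan -6.2 rad 0.2 z 2.4 gap 0.0179
0.24 tan -7.8 rad 0.8 z 2.7 gap 0.0178
0.32 tan -7.7 rad 0.5 z 3.5 gap 0.0177
0.40 tan -7.8 rad 0.5 z 2.4 gap 0.0179
0.48 tan -8.5 rad 0.0 z 3.4 gap 0.0180
0.56 tan -8.2 rad -0.3 z 2.1 gap 0.0180
0.64 tan -7.9 rad 0.0 z 3.3 gap 0.0175
0.72 tan -8.4 rad -0.8 z 2.5 gap 0.0178
0.80 tan -6.9 rad -0.0 z 3.3 gap 0.0181
0.88 tan -8.0 rad -1.4 z 3.5 gap 0.0176
0.96 tan -7.9 rad -1.3 z 2.4 gap 0.0179
1.04 tan -8.0 rad -0.9 z 3.7 gap 0.0177
1.12 tan -6.0 rad -0.7 z 3.2 gap 0.0179
1.20 tan -7.9 rad -1.4 z 2.8 gap 0.0180
1.28 tan -8.1 rad -1.7 z 3.8 gap 0.0175
1.36 tan -6.9 rad -1.0 z 2.9 gap 0.0180
1.44 tan -7.2 rad -2.5 z 3.4 gap 0.0183
1.52 tan -7.0 rad -2.0 z 3.2 gap 0.0180
1.60 tan -6.8 rad -2.6 z 2.4 gap 0.0177
1.65 tan -6.8 rad -2.5 z 2.2 gap 0.0178
t23.83 p [ 0.5751 -0.4412  0.1791] F [-7.1  1.5  2.2] M [ 0.12  1.28 -0.66] gap 0.0178 ff 30.3
```

The latch turned under a steady 1.4 N m or so. I'll check the tubes and the flap.

Run:
```python
from h import *
a=get_image("scene"); w=get_image("wrist")
cv2.imwrite("pics/s4.png",np.hstack([cv2.resize(a["frame"][130:290,200:360],(400,400)),cv2.resize(w["frame"],(400,400))]))
```

```text
(no output)
```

View pics/s4.png

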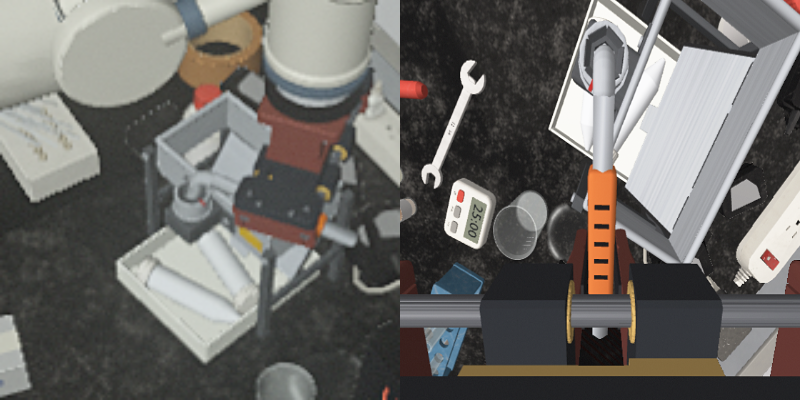

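The floor hangs open and both tubes lie in the tray. I'll release and retreat straight up.

Run:
```python
from h import *
gripper_open(); S()
p=np.array(state()["ee_pos"]); move_l(p+[0,0,.03],.05); move_l(p+[0,0,.14],.15); S()
j=np.array(state()["joint_pos"]); t=inverse_kinematics([.3,-.2,.42],state()["ee_rot"]); movej(t if t is not None else j)
hold(.5)
a=get_image("scene"); b=get_image("top")
cv2.imwrite("pics/s5.png",np.hstack([cv2.resize(a["frame"][130:310,190:370],(400,400)),cv2.resize(b["frame"][120:270,190:350],(400,400))])); S()
# key direction: long end vs latch from top-view depth
P=cloud(b).reshape(-1,3); k=P[(P[:,2]>.172)&(P[:,2]<.212)&(np.hypot(*(P[:,:2]-L).T)<.17)]
v=cv2.fitLine(k[:,:2].astype(np.float32),cv2.DIST_HUBER,0,.001,.001).ravel(); an=np.degrees(np.arctan2(v[1],v[0]))
print(len(k),"turned deg",(an-np.degrees(D2))%180,"far",np.hypot(*(k[:,:2]-L).T).max(),k[:,2].max())
```

```text
t25.08 p [ 0.577  -0.4408  0.179 ] F [-0.3 -0.1  0.1] M [-0.04  0.1   0.01] gap 0.0876 ff 0.0
t26.72 p [ 0.577  -0.4408  0.3177] F [ 0.2  0.2 -0. ] M [-0.04  0.08  0.01] gap 0.0882 ff 0.0
t28.73 p [ 0.3  -0.2   0.42] F [ 0.  -0.2  0.2] M [-0.02  0.04  0.04] gap 0.0874 ff 0.0
536 turned deg 86.07399597167972 far 0.1559296639653912 0.20423255308648858
```

View pics/s5.png

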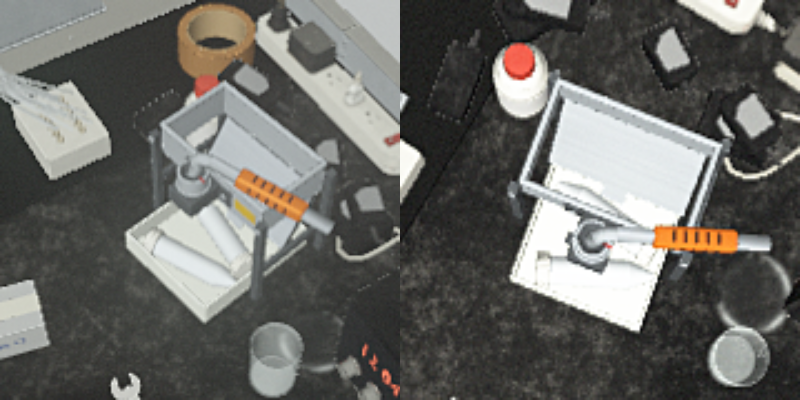

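Everything is as asked: key seated in the open latch, both tubes in the tray, bottle and beaker where they were.

```bash
python3 -c "
from bench import *
print(job_done())"
```

```text
the job is handed in; nothing more can be done
None
```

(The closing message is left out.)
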